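# Hook, draw out and lock a spring rule

### The job

Lift the yellow spring rule off its sloping wooden stand, hook its end behind the front lip of the steel organizer's lowest tray, and draw the case back against the spring along the notched rail. Lower the case's foot into the notch marked by the orange pin, so that the rule stays drawn out and level with its hook caught behind the lip, and let go. Leave the other things on the desk where they are.

Things in the scene. Friction and masses are not known exactly. Their poses are not given: they have to be found in the camera images.
- rule: Loose spring rule, 0.25 kg: yellow case 90 (x) x 30 (y) x 52 mm (z), black trim. Origin: centre of the case's underside; +x out of the nose, where the blade leaves; +z up. Below the origin stands a foot, 6 mm along x, 24 along y, 6 deep. Nothing else is under the case. It starts on the stand, nose up at 30 degrees; grip it across its 30 mm width.
- blade (a joint): How far the blade is drawn out of the case, m: 0 home, 0.075 at its stop. A spring pulls it home with 1.5 N at 0, rising by 0.25 N per 10 mm.
- hook (a point): Middle of the lower edge of the hook plate's inner face (22 mm wide, 3 mm thick, rigid with the 18 mm wide blade): 59 mm + the drawn length ahead of the rule's origin (14 mm ahead of the nose when home), 13 mm below the case's underside. The blade's underside is 7 mm above the case's underside. Axes as the rule's.
- foot (a point): Centre of the foot's bottom face, 6 mm below the rule's origin; axes as the rule's.
- organizer: Fixed steel three-tier organizer, 250 (x) x 220 (y) x 190 mm high. Origin: desk level, below the middle of the outer face of the lowest tray's front lip; +x runs into the organizer. Lip: x 0 to 4 mm, full width, top 32 mm up. Tray floor 6 mm up, empty for 120 mm behind the lip. Upper tiers start 85 and 115 mm behind the lip, 73 and 138 mm up.
- rail: Fixed stop rail before the lip: black base 105 mm (x), y -38 to +62 mm, top 20 mm up; four cross ridges, 7 mm thick, 56 mm wide, tops 28 mm up, at x = -30, -10, 10, 30 mm. Notches between: 13 mm wide, at x = -20, 0, 20. Origin: desk level below the middle notch; +x to the organizer and parallel to its +x. With its foot in a notch the rule rests on the ridge tops, nose to +x.
- pin_orange: Orange disc, 16 mm across, 4 mm thick, fixed on the rail's base 45 mm to +y of the rail's middle line, level with the centre of one of the three notches: it marks the notch to use (drawn each time). Origin: centre of its underside, 20 mm above the desk; axes as the rail's.
- pin_grey1: Grey disc like the orange one, beside another notch.
- pin_grey2: Grey disc like the orange one, beside the third notch.
- stand: Fixed wooden stand, base 105 x 60 mm. Its 46 mm wide top slopes up at 30 degrees towards +x, with a 10 mm deep cross notch that holds the rule's foot at the start. Origin: desk level; the parked rule's origin is 40 mm above it, same heading. Lift the rule square off the slope by 15 mm or more to clear the notch.
- succulent: Green pot with succulent, loose, 90 mm across, about 105 mm high. Origin: centre of its underside. Bystander.
- tape_dispenser: Black tape dispenser, loose, 145 x 50 x 88 mm high. Origin: centre of its underside. Bystander.
- clip_a: Aluminium binder clip, loose, 46 x 32 x 12 mm. Origin: underside of its body. Bystander.
- clip_b: Another such binder clip. Bystander.
- mouse: White computer mouse, loose, 108 x 60 x 32 mm. Origin: centre of its underside. Bystander.
Mind the look-alikes: they are no part of the job. There is more than one size of the rule; the job needs the smaller.

How it is judged:
By the outcome, as a careful person would: the job done as asked, in the order asked, and still so for the second after the job is handed in, with the robot touching nothing.
It also fails if it takes over 45 s, if anything falls off the work surface, if the arm or the gripper's body presses on something with over 40 N, if the wrist force passes 120 N, or if a joint passes its speed limit or range.

### The arm

A 7-joint arm with a two-finger parallel gripper is mounted at the origin on the work surface. World frame = base frame: x ahead of the robot, y to its left, z up, the work surface at z = 0. Lengths are in m, angles in rad, forces in N, time in s.
With the tool pointing down it reaches from about 0.4 to 0.875 m from the base axis. Payload 6.5 kg.
Tool frame: the origin (TCP) lies at the very end of the fingers, on their centre line; the grasp point (between the pads) lies 19 mm behind it; z points along the fingers, y is the direction in which the jaws open and shut (so a half turn about z gives the same grasp; the last joint's range is limited). The gripper opens to 88 mm and grips with 3 to 60 N. Pads are 18 mm wide; open, the fingers measure 123 mm over their backs; the gripper's body (75 mm by 187 mm) begins 45 mm behind the grasp point.
Start: joints at [-1.266, 0.536, -0.004, 1.538, 0.003, 1.067, -0.071], TCP at [0.236, 0.606, 0.239] pointing down, gripper open.
Joint ranges: [-2.7, 2.7], [-0.37, 2.16], [-1.27, 1.26], [0.24, 2.4], [-1.31, 4.45], [0.19, 1.91], [-2.76, 2.76]. Speed limits (rad/s): [2.39, 2.39, 3.14, 3.14, 3.14, 3.14, 3.14].

### API

Orientations are given as a rotation vector (axis times angle).
In Python, from workcell import observe, snapshot, sign_off gives the robot as it stands.
- The arm moves only by the shell command python3 -m crank 'ROWS' [OPENING] [FORCE]. ROWS is JSON, one flat list of numbers, 6 for each row, row after row: the shift along the tool's x, y, z in m, then the turn, a rotation vector about the tool's x, y, z in degrees. In form: [x, y, z, rx, ry, rz, x, y, z, rx, ry, rz, ...]. A call has 1 to 12 rows; each row is the pose to reach, as a shift and turn from the pose commanded when the call began, along the tool's axes at that moment; what a row does not reach only later rows make up. A row lasts 1/8 s, in which the tool goes at most 62.5 mm and 10.7 degrees, less where a joint would pass 70% of its speed; a pose out of reach is approached as far as the arm can. A call with a gripper value outside its range is refused whole. OPENING is the gripper command: -1 is fully open, 1 is shut, values between are in proportion, set as the call begins (- or left out, the last holds). The fingers move at their own pace and stop on an object; FORCE is the grip in N (left out, the last holds). Time passes only in rows, so rows that repeat a pose let the fingers close. It gives the time, the measured TCP pose, the force and the opening at its end, in the units of the state.
- observe(): the state, without advancing time (a new reading comes with each control period).
- snapshot(name): name is "side" or "top"; returns a dict with "image" (480x640x3 uint8, red, green, blue), "camera_matrix" (3x3 intrinsics, pixels), "D" ([k1, k2, p1, p2, k3] as OpenCV has them; the pictures are not rectified), "T" (4x4, takes a point from camera to world coordinates). Camera axes: x right, y down, z forward; pixel columns grow to the right and rows downward; lengths in m; the calibration is good to about 2 mm. A picture is of the moment at which its call begins. There is no depth.
- sign_off(): hands the job in, once; it reports no verdict.
The state is a dict: "time_s": time; "q": joint angles; "dq": joint speeds; "joint_torque": joint torques, N m; "tcp_pos": TCP position; "eef_rot": TCP orientation; "wrist_force": force on the tool from outside, world axes, zero at the start; "ft_torque": the same for the moment, N m; "finger_gap": finger opening in m.
Only numpy, scipy, OpenCV 4.12 (cv2) and the standard library are available. Lean on these libraries where they do the work, as an engineer would, in place of code of your own. Each camera call takes 0.05 s, during which the arm holds its last target. There are 200 camera calls.

## Working session

There is one attempt and no reset: what is moved stays moved. The work goes in short steps, Python scripts to look and compute and a shell command to move; the robot and the scene stay as the last step left them, time stands still between calls to the robot, and variables do not carry over. Pictures are saved under pics/ and viewed, on a budget of 10 in all, crops included, one or two more only if the job needs it, and the job is handed in when it is done.

```bash
mkdir -p pics; ls; python3 - <<'E'
from workcell import *
import cv2,numpy as np
for n in("side","top"):
    s=snapshot(n);cv2.imwrite(f"pics/{n}0.png",s["image"][:,:,::-1]);np.savez(f"{n}0.npz",**s)
    print(n,s["camera_matrix"].tolist(),s["D"],np.round(s["T"],3).tolist())
o=observe();print(o["tcp_pos"],o["eef_rot"],o["time_s"],o["finger_gap"])
E
```

```text
pics
side [[434.6061359615864, 0.0, 320.05712411256496], [0.0, 434.6061359615864, 230.3465466109094], [0.0, 0.0, 1.0]] [-0.04117335  0.          0.          0.          0.        ] [[-0.853, -0.378, 0.36, 0.255], [-0.522, 0.605, -0.602, 0.362], [0.01, -0.701, -0.713, 0.634], [0.0, 0.0, 0.0, 1.0]]
top [[581.9656896476209, 0.0, 315.7242930633617], [0.0, 581.9656896476209, 244.7481066132936], [0.0, 0.0, 1.0]] [-0.06089878  0.          0.          0.          0.        ] [[0.017, -0.985, 0.17, 0.347], [-1.0, -0.019, -0.01, -0.107], [0.013, -0.169, -0.985, 1.091], [0.0, 0.0, 0.0, 1.0]]
[0.23532555 0.60532812 0.23792063] [-5.78893096e-01 -3.08763340e+00  2.45203324e-03] 0.1 0.08798746183810621
```

View pics/top0.png

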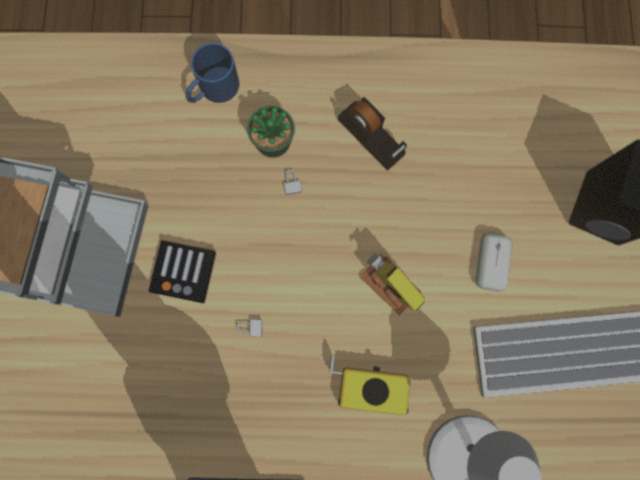

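View pics/side0.png

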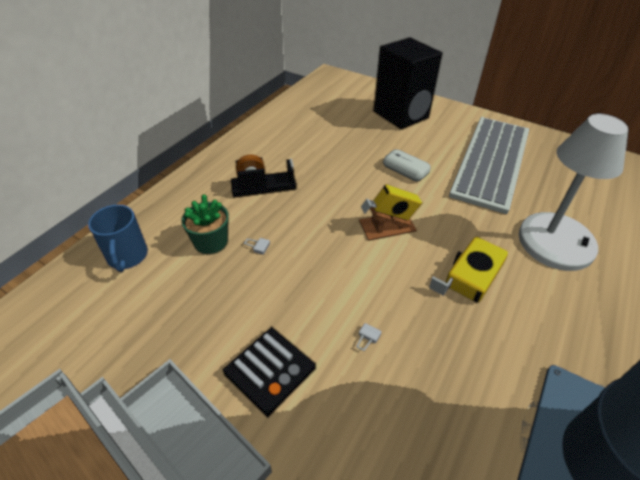

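Candidates: the yellow rule on the wooden stand (top 402,285; side 393,205), and a larger yellow rule flat on the desk (top 375,391; side 478,268). The one on the stand is smaller and sits on the sloping stand, so it fits. The orange pin (top 166,286) marks the notch nearest the organizer. I'll check both in one enlarged crop.

```bash
cat > h.py <<'E'
import cv2,numpy as np
from scipy.spatial.transform import Rotation as R
def ray(s,uv):
    p=cv2.undistortPoints(np.array(uv,float).reshape(-1,1,2),s["camera_matrix"],s["D"])[:,0]
    d=np.c_[p,np.ones(len(p))]@s["T"][:3,:3].T
    return s["T"][:3,3],d
def plane(s,uv,z):
    o,d=ray(s,uv);return o+d*((z-o[2])/d[:,2])[:,None]
def tri(s1,a,s2,b):
    o1,d1=ray(s1,[a]);o2,d2=ray(s2,[b]);d1=d1[0]/np.linalg.norm(d1);d2=d2[0]/np.linalg.norm(d2)
    t=np.linalg.lstsq(np.c_[d1,-d2],o2-o1,rcond=None)[0];p,q=o1+t[0]*d1,o2+t[1]*d2
    return (p+q)/2,np.linalg.norm(p-q)
def proj(s,P):
    T=np.linalg.inv(s["T"]);return cv2.projectPoints(np.array(P,float).reshape(-1,1,3),cv2.Rodrigues(T[:3,:3])[0],T[:3,3],s["camera_matrix"],s["D"])[0][:,0]
E
python3 - <<'E'
from h import *
t=dict(np.load("top0.npz"));s=dict(np.load("side0.npz"))
def crop(im,x,y,w,h):return cv2.resize(im[y:y+h,x:x+w,::-1],(400,300),interpolation=cv2.INTER_CUBIC)
a=np.vstack([np.hstack([crop(t["image"],350,240,80,60*1+20-20),crop(s["image"],350,175,80,60)]),
np.hstack([crop(t["image"],100,195,160,120),crop(s["image"],200,310,160,120)])])
cv2.imwrite("pics/crop1.png",a)
for n,i in(("top",t),("side",s)):
    hsv=cv2.cvtColor(i["image"],cv2.COLOR_RGB2HSV)
    for c,lo,hi in(("yel",(24,150,60),(34,255,255)),("or",(5,200,160),(15,255,255)),("blk",(0,0,0),(179,255,45))):
        m=cv2.inRange(hsv,lo,hi);k,l,st,ce=cv2.connectedComponentsWithStats(m)
        for j in range(1,k):
            if st[j,4]>25:
                r=cv2.minAreaRect(np.argwhere(l==j)[:,::-1].astype(np.float32));print(n,c,st[j],ce[j].round(1),np.round(cv2.boxPoints(r),1).tolist())
E
```

```text
top yel [387 278  14  15  31] [393.2 285.4] [[385.5, 279.5], [387.0, 278.0], [400.5, 291.5], [399.0, 293.0]]
top yel [401 294  14  15  34] [407.  301.1] [[399.79998779296875, 295.1000061035156], [401.5, 293.5], [414.5, 307.6000061035156], [412.70001220703125, 309.20001220703125]]
top yel [340 369  69  38 261] [364.6 379.3] [[339.5, 405.5], [343.6000061035156, 368.20001220703125], [408.6000061035156, 375.3999938964844], [404.5, 412.70001220703125]]
top blk [217  60  13   8  31] [223.8  63.3] [[216.8000030517578, 65.0], [218.0, 58.5], [229.60000610351562, 60.70000076293945], [228.39999389648438, 67.0999984741211]]
top blk [339 115  30  30 170] [354.8 128.6] [[338.29998779296875, 117.5999984741211], [345.5, 110.9000015258789], [370.6000061035156, 137.89999389648438], [363.3999938964844, 144.60000610351562]]
top blk [ 570  141   70  103 4228] [612.3 192.6] [[570.0, 141.0], [639.0, 141.0], [639.0, 243.0], [570.0, 243.0]]
top blk [ 150  242   65   60 1576] [182.8 273. ] [[149.1999969482422, 290.79998779296875], [159.60000610351562, 240.3000030517578], [214.5, 251.60000610351562], [204.1000
[... 1711 characters left out ...]
, 237.60000610351562], [588.2000122070312, 239.60000610351562], [585.4000244140625, 245.1999969482422]]
side blk [468 253  24  17 314] [479.5 260.8] [[468.0, 253.0], [491.0, 253.0], [491.0, 269.0], [468.0, 269.0]]
side blk [474 292   7  10  46] [476.8 296.4] [[472.6000061035156, 299.79998779296875], [477.0, 291.0], [481.0, 293.0], [476.6000061035156, 301.79998779296875]]
side blk [ 223  328   92   89 2639] [268.9 374.5] [[220.6999969482422, 371.3999938964844], [269.3999938964844, 320.8999938964844], [316.29998779296875, 366.1000061035156], [267.6000061035156, 416.6000061035156]]
side blk [ 563  362   77  118 6310] [606.7 433.6] [[563.0, 362.0], [639.0, 362.0], [639.0, 479.0], [563.0, 479.0]]
```

View pics/crop1.png

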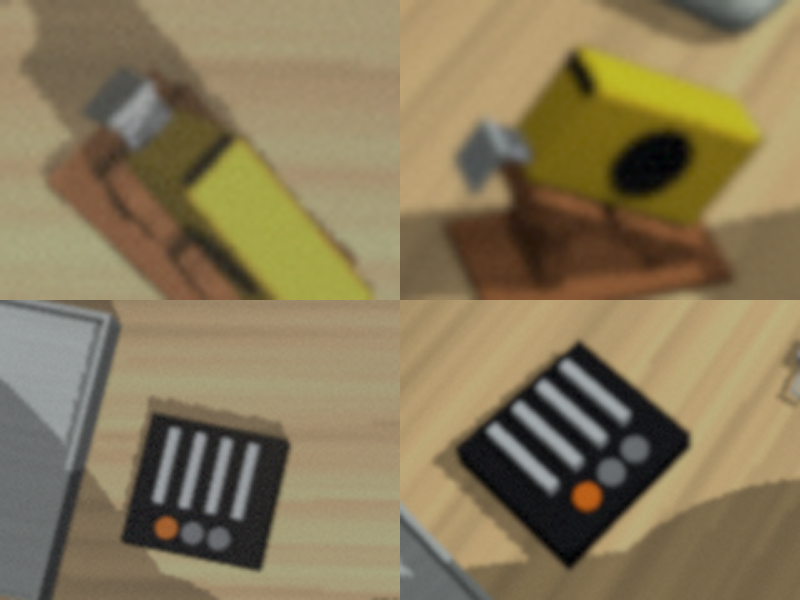

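```bash
python3 - <<'E'
from h import *
t=dict(np.load("top0.npz"));s=dict(np.load("side0.npz"))
print(cv2.cvtColor(t["image"],cv2.COLOR_RGB2HSV)[[287,296,276,330],[404,412,381,400]].tolist())
hsv=cv2.cvtColor(t["image"],cv2.COLOR_RGB2HSV)
m=cv2.inRange(hsv,(24,130,125),(34,255,255));m[:,:350]=0;m[:240]=0;m[330:]=0;m[:,435:]=0
k,l,st,ce=cv2.connectedComponentsWithStats(m);j=1+np.argmax(st[1:,4]);print(st[j],ce[j])
bx=cv2.boxPoints(cv2.minAreaRect(np.argwhere(l==j)[:,::-1].astype(np.float32)));print(bx.round(1).tolist())
# manual corners of top face: front-left/right from crop, rear from mask
o=bx[np.argsort(bx[:,1])];fr=np.array([[387,277],[397.5,267.3]]);re=o[2:]
F=plane(t,fr,.1075);B=plane(t,re,.0625);print(F.round(4).tolist(),B.round(4).tolist())
for A,Bq in((F.mean(0),B.mean(0)),):
    d=A-Bq;y=np.arctan2(d[1],d[0]);print("yaw",np.degrees(y),"len",np.linalg.norm(d))
    c=(A+Bq)/2;h=np.array([np.cos(y),np.sin(y)]);print("origin",c[:2]+h*.026)
# pins & rail
po=plane(s,[[274.2,388]],.024);print("or side",po)
pp=np.array([[166,528],[192,533.5],[218,539]])/2.5;pp=np.c_[100+np.array([166,192,218])/2.5,195+(np.array([528,533.5,539])-300)/2.5];P=plane(t,pp,.024);print("top pins",P.round(4).tolist())
ps=np.c_[200+(np.array([587,611,634])-400)/2.5,310+(np.array([496,472.5,449])-300)/2.5];Q=plane(s,ps,.024);print("side pins",Q.round(4).tolist())
for A in(P,Q):
    d=A[0]-A[2];print("yaw pins",np.degrees(np.arctan2(d[1],d[0])),np.linalg.norm(d))
bx=plane(t,[[149.2,290.8],[159.6,240.3],[214.5,251.6],[204.1,302.1]],.02);print("rail",bx.round(4).tolist());d=bx[0]-bx[3]+bx[1]-bx[2];print("yaw rail",np.degrees(np.arctan2(d[1],d[0])),bx.mean(0))
bs=plane(s,[[223.5,370],[271.5,327.5],[316,366],[268,416.5]],.02);print("rail side",bs.round(4).tolist(),bs.mean(0))
# lip top outer edge: crop px
e=plane(t,[[100+118/2.5,195+20/2.5],[122.5,313.5]],.032);d=e[0]-e[1];print("lip",e.round(4).tolist(),np.degrees(np.arctan2(d[1],d[0]))+90-180*0)
e=plane(s,[[172,363],[269,467]],.032);d=e[0]-e[1];print("lip side",e.round(4).tolist(),np.linalg.norm(d))
E
```

```text
[[30, 149, 163], [30, 144, 166], [23, 140, 89], [19, 84, 122]]
[388 268  36  42 671] [405.82265276 288.86289121]
[[385.70001220703125, 277.70001220703125], [398.0, 267.20001220703125], [426.29998779296875, 300.20001220703125], [414.0, 310.70001220703125]]
[[0.4631, -0.2394, 0.1075], [0.48, -0.2575, 0.1075]] [[0.4282, -0.3153, 0.0625], [0.4093, -0.2933, 0.0625]]
yaw 46.58973103281036 len 0.08906281358738871
origin [ 0.46300817 -0.25749331]
or side [[0.45100267 0.15674909 0.024     ]]
top pins [[0.4483, 0.1556, 0.024], [0.4446, 0.1362, 0.024], [0.441, 0.1168, 0.024]]
side pins [[0.4499, 0.1568, 0.024], [0.4463, 0.1375, 0.024], [0.4431, 0.1179, 0.024]]
yaw pins 79.31217219864135 0.03952152383950508
yaw pins 80.03063768561556 0.039495175263051976
rail [[0.4395, 0.188, 0.02], [0.5345, 0.1745, 0.02], [0.5151, 0.0705, 0.02], [0.4208, 0.0854, 0.02]]
yaw rail 79.53354545819576 [0.47745675 0.12957685 0.02      ]
rail side [[0.5337, 0.1729, 0.02], [0.5157, 0.0742, 0.02], [0.4186, 0.0934, 0.02], [0.4354, 0.194, 0.02]] [0.4758605  0.13364607 0.02      ]
lip [[0.6029, 0.1992, 0.032], [0.3962, 0.231, 0.032]] 81.25587605785913
lip side [[0.601, 0.2091, 0.032], [0.3927, 0.249, 0.032]] 0.21203902636514818
```

```bash
cat >> h.py <<'E'
def tool(yaw,pitch_up,flip=1):
    # tool z=-rule z, tool y = flip*rule y ; rule pitched nose-up
    Rr=R.from_euler("ZY",[yaw,-pitch_up],degrees=True).as_matrix()
    return R.from_matrix(np.c_[-Rr[:,0]*0+np.cross(flip*Rr[:,1],-Rr[:,2]),flip*Rr[:,1],-Rr[:,2]]),Rr
def rel(o,p,Rt):
    R0=R.from_rotvec(o["eef_rot"]);return (R0.inv().apply(np.array(p)-o["tcp_pos"])).round(4),np.degrees((R0.inv()*Rt).as_rotvec()).round(2)
E
python3 - <<'E'
from h import *
from workcell import observe
t=dict(np.load("top0.npz"));s=dict(np.load("side0.npz"))
o=observe();print(R.from_rotvec(o["eef_rot"]).as_matrix().round(3))
print("lamp shade",tri(t,(505,465),s,(597,145)),"base",plane(t,[[470,455]],.02))
O=np.array([.463,-.2575,.04])
for f in(1,-1):
    Rt,Rr=tool(46.6,30,f)
    g=O+Rr@[0,0,.014];pre=O+Rr@[0,0,.13]
    print(f,Rt.as_matrix().round(3).tolist(),g,"pre",pre,rel(o,pre,Rt),"via",rel(o,[.43,.15,.32],Rt))
E
```

```text
[[-0.932  0.362 -0.   ]
 [ 0.362  0.932 -0.002]
 [-0.    -0.002 -1.   ]]
lamp shade (array([ 0.17492227, -0.39309556,  0.23094561]), np.float64(0.00929249415776136)) base [[ 0.15588004 -0.39976956  0.02      ]]
1 [[-0.595, -0.727, 0.344], [-0.629, 0.687, 0.363], [-0.5, 0.0, -0.866]] [ 0.45819039 -0.26258602  0.05212436] pre [ 0.41833931 -0.30472735  0.1525833 ] (array([-0.5002, -0.7818,  0.0866]), array([-17.82, -26.43, -66.19])) via (array([-0.3464, -0.354 , -0.0815]), array([-17.82, -26.43, -66.19]))
-1 [[0.595, 0.727, 0.344], [0.629, -0.687, 0.363], [0.5, 0.0, -0.866]] [ 0.45819039 -0.26258602  0.05212436] pre [ 0.41833931 -0.30472735  0.1525833 ] (array([-0.5002, -0.7818,  0.0866]), array([-29.32,  19.77, 109.21])) via (array([-0.3464, -0.354 , -0.0815]), array([-29.32,  19.77, 109.21]))
```

```bash
cat > goal.py <<'E'
from h import *
from workcell import observe
def gtcp(O,yaw,pr,pt,gx=0,gz=.032,up=0):
    # rule origin O, yaw, rule pitch pr, tool pitch pt
    Rt,_=tool(yaw,pt,-1);_,Rr=tool(yaw,pr)
    return O+Rr@[gx,0,gz+up]+Rt.apply([0,0,.019]),Rt
E
python3 - <<'E'
from goal import *
o=observe();O=np.array([.463,-.2575,.04])
for up in(.1,0):
    p,Rt=gtcp(O,46.6,30,15,up=up);print(p.round(4),*rel(o,p,Rt))
print("via",rel(o,[.44,.05,.31],Rt))
E
```

```text
[ 0.421  -0.3019  0.136 ] [-0.5017 -0.7782  0.1032] [-14.72   9.96 111.42]
[ 0.4554 -0.2656  0.0494] [-0.5206 -0.7317  0.1898] [-14.72   9.96 111.42]
via (array([-0.3919, -0.4436, -0.0713]), array([-14.72,   9.96, 111.42]))
```

```bash
python3 -m crank '[-0.1,-0.11,-0.05,-3,2,20, -0.2,-0.22,-0.07,-6,4,40, -0.3,-0.33,-0.07,-9,6,60, -0.392,-0.444,-0.071,-12,8,80, -0.41,-0.5,-0.071,-14,9,100, -0.43,-0.56,-0.06,-14.7,10,111.4, -0.46,-0.63,-0.04,-14.7,10,111.4, -0.48,-0.69,-0.01,-14.7,10,111.4, -0.5,-0.75,0.03,-14.7,10,111.4, -0.502,-0.778,0.06,-14.7,10,111.4, -0.502,-0.778,0.06,-14.7,10,111.4, -0.502,-0.778,0.06,-14.7,10,111.4]' -1; python3 - <<'E'
from goal import *
o=observe();O=np.array([.463,-.2575,.04])
p,Rt=gtcp(O,46.6,30,15,up=.1);print(o["tcp_pos"],p,*rel(o,p,Rt),o["q"])
E
```

```text
time_s: 1.6
tcp_pos: [0.4015, -0.1013, 0.228]
eef_rot: [-2.768, -1.189, -0.366]
wrist_force: [0.7, 1.1, -0.7]
finger_gap: 0.088
[ 0.40147743 -0.10127635  0.22802201] [ 0.42103102 -0.30188095  0.13596276] [-0.1515  0.1525  0.0539] [-0.15 -0.14 -0.12] [-0.46237865  0.11741607  0.86183464  2.25518787 -0.49031984  0.77686657
 -0.0197008 ]
```

```bash
python3 -m crank '[-0.04,0.04,0.01,0,0,0, -0.08,0.08,0.02,0,0,0, -0.11,0.11,0.02,0,0,0, -0.1515,0.1525,0.03,0,0,0, -0.1515,0.1525,0.054,0,0,0, -0.1515,0.1525,0.054,0,0,0, -0.1515,0.1525,0.054,0,0,0]' ; python3 - <<'E'
from goal import *
o=observe();O=np.array([.463,-.2575,.04])
p,Rt=gtcp(O,46.6,30,15,up=.1);print(o["tcp_pos"],p,*rel(o,p,Rt),o["q"])
from workcell import snapshot
ims=[]
for n in("top","side"):
    s=snapshot(n);np.savez(f"{n}1.npz",**s);ims.append(s["image"][:,:,::-1])
a,b=ims
c=lambda i,x,y:cv2.resize(i[y:y+200,x:x+160],(400,500),interpolation=cv2.INTER_CUBIC)
cv2.imwrite("pics/pre.png",np.hstack([c(a,330,180),c(b,330,90)]))
E
```

```text
time_s: 2.48
tcp_pos: [0.4217, -0.2997, 0.1366]
eef_rot: [-2.767, -1.192, -0.364]
wrist_force: [0.4, -0.0, 0.2]
finger_gap: 0.088
[ 0.42170636 -0.29967184  0.1366356 ] [ 0.42103102 -0.30188095  0.13596276] [-0.0022  0.001   0.0001] [-0.21 -0.06  0.  ] [ 0.12111024  0.58904356  0.75722449  2.01530265 -0.87871688  0.91127829
  0.67413973]
```

View pics/pre.png

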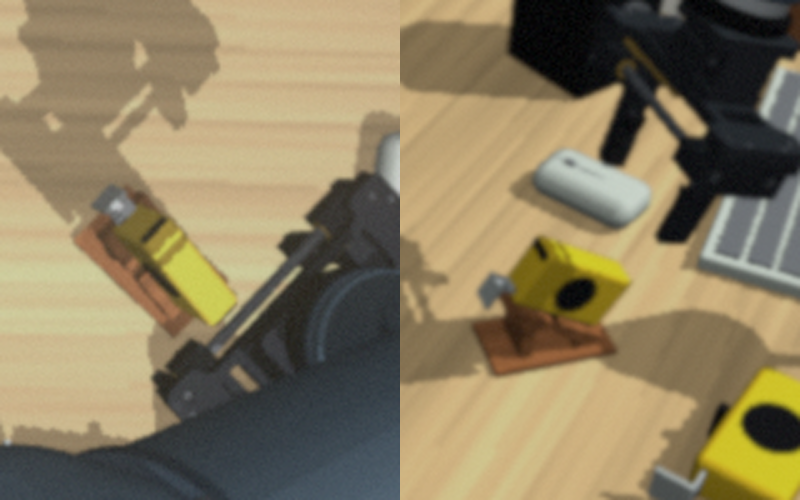

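```bash
python3 -m crank '[0.005,0.001,0.03,0,0,0, 0.012,0.001,0.06,0,0,0, 0.019,0.001,0.082,0,0,0, 0.0235,0.001,0.0965,-0.2,0,0, 0.0235,0.001,0.0965,-0.2,0,0, 0.0235,0.001,0.0965,-0.2,0,0]'; python3 -m crank '[0,0,0,0,0,0, 0,0,0,0,0,0, 0,0,0,0,0,0, 0,0,0,0,0,0, 0,0,0,0,0,0, 0,0,0,0,0,0, 0,0,0,0,0,0, 0,0,0,0,0,0]' 1 40;  python3 - <<'E'
from goal import *
o=observe();O=np.array([.463,-.2575,.04])
p,Rt=gtcp(O,46.6,30,15);print(o["tcp_pos"],p,*rel(o,p,Rt),o["wrist_force"],o["finger_gap"])
E
```

```text
time_s: 3.32
tcp_pos: [0.455, -0.2667, 0.0499]
eef_rot: [-2.772, -1.192, -0.366]
wrist_force: [0.4, 0.5, 0.4]
finger_gap: 0.0879
time_s: 4.32
tcp_pos: [0.4551, -0.2662, 0.049]
eef_rot: [-2.771, -1.192, -0.366]
wrist_force: [0.3, -2.2, -1.1]
finger_gap: 0.0301
[ 0.45507965 -0.26621331  0.04903603] [ 0.4553854  -0.26555222  0.04936022] [ 0.0008 -0.0002 -0.0001] [ 0.04 -0.03 -0.04] [ 0.2855632  -2.1564979  -1.14666392] 0.030057179611903267
```

```bash
python3 -m crank '[-0.001,0,-0.005,0,0,0, -0.003,0,-0.012,0,0,0, -0.006,0,-0.022,0,0,0, -0.01,0,-0.037,0,0,0, -0.015,0,-0.056,0,0,0, -0.02,0,-0.08,0,0,0, -0.026,0,-0.11,0,0,0, -0.026,0,-0.11,0,0,0]'; cat >> goal.py <<'E'
yawR=79.6;hx=np.array([np.cos(np.radians(yawR)),np.sin(np.radians(yawR)),0]);hy=np.array([-hx[1],hx[0],0])
rail=np.array([.4893,.1284,0])
def at(x,z,y=0): return gtcp(rail+hx*x+hy*y+[0,0,z],yawR,0,-15)
E
python3 - <<'E'
from goal import *
o=observe();print(o["finger_gap"],o["q"])
p,Rt=at(.0,.16);print(p,*rel(o,p,Rt))
E
```

```text
time_s: 5.32
tcp_pos: [0.418, -0.3071, 0.1507]
eef_rot: [-2.775, -1.191, -0.369]
wrist_force: [0.5, 0.4, -3.4]
finger_gap: 0.03
0.02998422982069709 [ 0.11972327  0.56669939  0.77817522  2.00864428 -0.85542936  0.92817979
  0.66316944]
[0.48841229 0.12356323 0.17364741] [ 0.3544 -0.2458  0.0705] [  0.25 -29.12 -33.55]
```

```bash
python3 -m crank '[0.02,-0.015,-0.01,0,-2,-2, 0.05,-0.04,-0.02,0,-5,-5, 0.09,-0.065,-0.02,0,-8,-9, 0.13,-0.09,-0.02,0,-11,-13, 0.17,-0.12,-0.01,0,-14,-17, 0.21,-0.15,0,0,-18,-21, 0.25,-0.175,0.02,0,-21,-25, 0.29,-0.2,0.04,0,-25,-29, 0.325,-0.225,0.055,0,-28,-32, 0.345,-0.24,0.065,0,-29.1,-33.5, 0.3544,-0.2458,0.0705,0.2,-29.1,-33.5, 0.3544,-0.2458,0.0705,0.2,-29.1,-33.5]'; python3 - <<'E'
from goal import *
from workcell import snapshot
o=observe();print(o["finger_gap"],o["q"])
p,Rt=at(.0,.16);print(p,*rel(o,p,Rt))
ims=[]
for n in("top","side"):
    s=snapshot(n);np.savez(f"{n}2.npz",**s);ims.append(s["image"][:,:,::-1])
a,b=ims
c=lambda i,x,y:cv2.resize(i[y:y+200,x:x+160],(400,500),interpolation=cv2.INTER_CUBIC)
cv2.imwrite("pics/rail.png",np.hstack([c(a,100,170),c(b,170,230)]))
E
```

```text
time_s: 6.82
tcp_pos: [0.4874, 0.1248, 0.1724]
eef_rot: [2.276, 1.897, -0.3]
wrist_force: [0.5, -0.1, -2.0]
finger_gap: 0.0296
0.029613502440381054 [-1.1270519   0.62769496  0.9017165   1.92155117 -0.30921448  0.95281022
 -0.28080845]
[0.48841229 0.12356323 0.17364741] [-0.0013  0.0012 -0.001 ] [-0.16 -0.14  0.02]
```

View pics/rail.png

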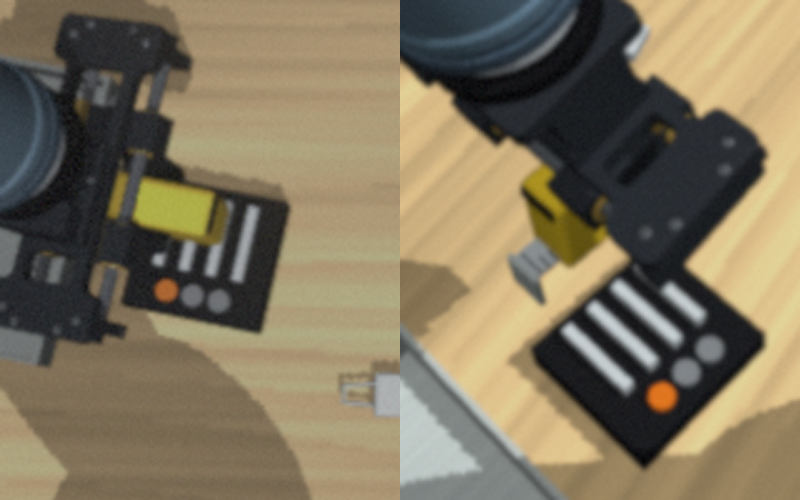

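```bash
python3 - <<'E'
from goal import *
o=observe();Rt=R.from_rotvec(o["eef_rot"])
# rule pose from nominal grasp
Rr=Rt.as_matrix()@(tool(0,-15,-1)[0].as_matrix().T@tool(0,0)[1])
O=o["tcp_pos"]-Rt.apply([0,0,.019])-Rr@[0,0,.032]
print("O",O,"rail coords",(O-rail)@hx,(O-rail)@hy,O[2], R.from_matrix(Rr).as_euler("ZYX",degrees=True))
t=dict(np.load("top2.npz"));s=dict(np.load("side2.npz"))
w=lambda P:O+np.array(P)@Rr.T
print("side hook outer lower +-11, upper",(( proj(s,w([[.062,-.011,-.013],[.062,.011,-.013],[.062,-.011,.007],[.062,.011,.007]]))-[170,230])*2.5+[400,0]).round(0).tolist())
print("side nose corners top +-15,bottom",(( proj(s,w([[.045,-.015,.052],[.045,.015,.052],[.045,.015,0]]))-[170,230])*2.5+[400,0]).round(0).tolist())
print("top rear top corners",(( proj(t,w([[-.045,-.015,.052],[-.045,.015,.052],[-.045,.015,0]]))-[100,170])*2.5).round(0).tolist())
i=s["image"];cv2.imwrite("pics/z.png",cv2.resize(i[310:365,200:275,::-1],(750,550),interpolation=cv2.INTER_CUBIC))
E
```

```text
O [0.48815211 0.12840327 0.15923081] rail coords -0.00020400179321447448 0.0011296223540258048 0.15923081098796316 [79.46410597 -0.14567284  0.147358  ]
side hook outer lower +-11, upper [[513.0, 278.0], [541.0, 305.0], [506.0, 257.0], [535.0, 284.0]]
side nose corners top +-15,bottom [[514.0, 178.0], [555.0, 215.0], [569.0, 274.0]]
top rear top corners [[218.0, 187.0], [206.0, 235.0], [223.0, 246.0]]
```

View pics/z.png

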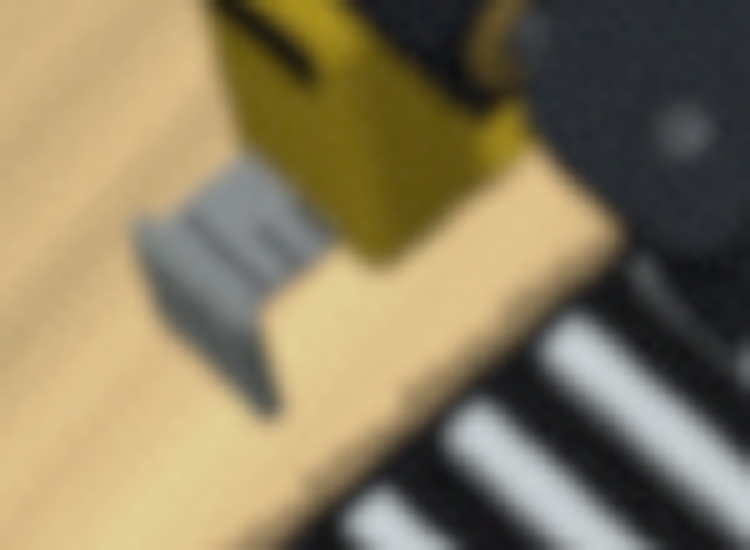

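```bash
python3 - <<'E'
from goal import *
xs=np.arange(.076,.124,.002)
print("x   ",(xs*1000).astype(int))
for f,z in(("top0",.032),("side0",.032),("top0",0)):
    s=dict(np.load(f+".npz"));g=cv2.cvtColor(s["image"],cv2.COLOR_RGB2GRAY).astype(np.float32)
    for y in(-.06,0,.06):
        rows=[]
        for dy in np.arange(-.012,.013,.003):
            p=proj(s,[rail+hx*x+hy*(y+dy)+[0,0,z] for x in xs]).astype(np.float32)
            rows.append(cv2.remap(g,p[:,:1].copy(),p[:,1:].copy(),cv2.INTER_LINEAR)[:,0])
        print(f,z,y,np.mean(rows,0).astype(int))
E
```

```text
x    [ 76  78  80  82  84  86  88  90  92  94  96  98 100 102 104 106 108 110
 112 114 116 118 120 122]
top0 0.032 -0.06 [151 151 152 152 149 136 107  83  76  78  93 123 138 129 118 126 143 153
 155 156 156 156 155 156]
top0 0.032 0 [145 146 145 145 143 132 106  81  75  77  92 122 139 131 117 117 124 127
 124 122 119 117 114 112]
top0 0.032 0.06 [108 109 108 108 107  97  75  54  49  50  61  86 104 108 108 108 108 108
 108 109 108 108 108 109]
side0 0.032 -0.06 [159 158 158 158 158 157 157 157 157 158 158 158 150 116  84  95 106 107
 107 107 109 124 151 161]
side0 0.032 0 [153 153 153 153 153 153 154 154 154 155 155 156 150 116  82  94 105 106
 106 106 107 118 138 142]
side0 0.032 0.06 [107 107 106 106 106 106 106 105 105 105 105 106 103  87  76  92 103 105
 104 104 104 104 104 103]
top0 0 -0.06 [152 152 152 152 151 152 152 152 152 150 140 114  87  77  76  86 112 136
 135 121 119 134 149 154]
top0 0 0 [147 147 146 147 147 146 147 146 146 143 134 110  84  74  75  84 111 136
 137 121 114 118 122 121]
top0 0 0.06 [108 108 108 109 108 108 109 108 108 107 100  81  59  50  49  56  77  99
 107 109 108 108 108 108]
```

```bash
python3 - <<'E'
from goal import *
o=observe()
for x,z in((.053,.10),(.053,.06),(.053,.038)):
    p,Rt=at(x,z);print(x,z,*rel(o,p,Rt))
E
```

```text
0.053 0.1 [0.0666 0.0011 0.0436] [-0.18 -0.15 -0.09]
0.053 0.06 [0.0769 0.0012 0.0823] [-0.18 -0.15 -0.09]
0.053 0.038 [0.0825 0.0013 0.1035] [-0.18 -0.15 -0.09]
```

```bash
python3 -m crank '[0.025,0.001,0.01,-0.2,-0.1,0, 0.05,0.001,0.025,-0.2,-0.1,0, 0.0666,0.001,0.0436,-0.2,-0.1,0, 0.072,0.001,0.063,-0.2,-0.1,0, 0.077,0.001,0.082,-0.2,-0.1,0, 0.077,0.001,0.082,-0.2,-0.1,0]'; python3 - <<'E'
from goal import *
from workcell import snapshot
o=observe()
for x,z in((.053,.06),(.053,.038)):
    p,Rt=at(x,z);print(x,z,*rel(o,p,Rt))
s=snapshot("side");np.savez("side3.npz",**s);i=s["image"]
cv2.imwrite("pics/hook.png",cv2.resize(i[320:470,150:350,::-1],(800,600),interpolation=cv2.INTER_CUBIC))
E
```

```text
time_s: 7.68
tcp_pos: [0.4967, 0.1768, 0.0724]
eef_rot: [2.272, 1.895, -0.302]
wrist_force: [-0.6, -0.3, -3.0]
finger_gap: 0.0295
0.053 0.06 [-0.0012  0.0014 -0.001 ] [-0.06  0.07  0.06]
0.053 0.038 [0.0045 0.0015 0.0203] [-0.06  0.07  0.06]
```

View pics/hook.png

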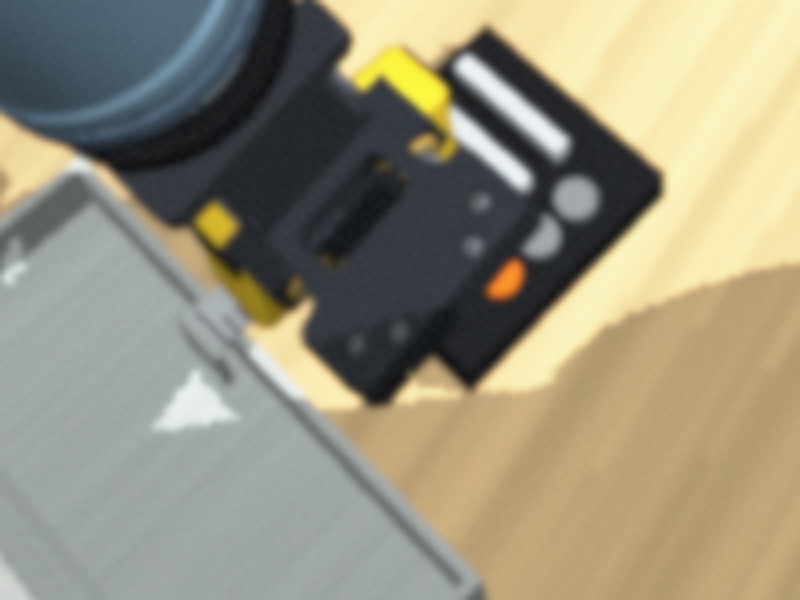

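The hook plate at (205,355) sits over the tray floor, past the lip line through (255,345). The case at (235,280) is still outside the lip. I'll lower it and then draw back.

```bash
python3 -m crank '[0.0015,0.001,0.008,0,0,0, 0.003,0.0015,0.015,0,0,0, 0.0045,0.0015,0.0203,0,0,0, 0.0045,0.0015,0.0203,0,0,0, 0.0045,0.0015,0.0203,0,0,0]'; python3 - <<'E'
from goal import *
o=observe()
for x,z in((.053,.038),(.043,.038),(.02,.038)):
    p,Rt=at(x,z);print(x,z,*rel(o,p,Rt))
E
```

```text
time_s: 8.35
tcp_pos: [0.4991, 0.1772, 0.0527]
eef_rot: [2.271, 1.897, -0.297]
wrist_force: [-0.5, 0.5, -2.7]
finger_gap: 0.0294
0.053 0.038 [-0.0014 -0.0009  0.0015] [ 0.08 -0.05  0.14]
0.043 0.038 [-0.011  -0.0009  0.0041] [ 0.08 -0.05  0.14]
0.02 0.038 [-0.0333 -0.0009  0.01  ] [ 0.08 -0.05  0.14]
```

```bash
python3 -m crank '[-0.006,-0.001,0.0025,0,0,0, -0.011,-0.001,0.004,0,0,0, -0.016,-0.001,0.0055,0,0,0, -0.021,-0.001,0.007,0,0,0, -0.026,-0.001,0.008,0,0,0, -0.03,-0.001,0.009,0,0,0, -0.0333,-0.001,0.0098,0,0,0, -0.0333,-0.001,0.0098,0,0,0, -0.0333,-0.001,0.0098,0,0,0]'; python3 - <<'E'
from goal import *
from workcell import snapshot
o=observe();print(o["wrist_force"]@hx,o["wrist_force"]@hy)
for x,z in((.02,.038),(.02,.028)):
    p,Rt=at(x,z);print(x,z,*rel(o,p,Rt))
s=snapshot("side");np.savez("side4.npz",**s);i=s["image"]
cv2.imwrite("pics/drawn.png",cv2.resize(i[320:470,150:350,::-1],(800,600),interpolation=cv2.INTER_CUBIC))
E
```

```text
time_s: 9.48
tcp_pos: [0.4919, 0.1435, 0.0517]
eef_rot: [2.271, 1.897, -0.297]
wrist_force: [-0.9, 2.3, -3.0]
finger_gap: 0.0297
2.0781647504199072 1.2687557433447925
0.02 0.038 [-0.0002  0.0002  0.0001] [ 0.07 -0.05  0.15]
0.02 0.028 [0.0024 0.0002 0.0098] [ 0.07 -0.05  0.15]
```

View pics/drawn.png

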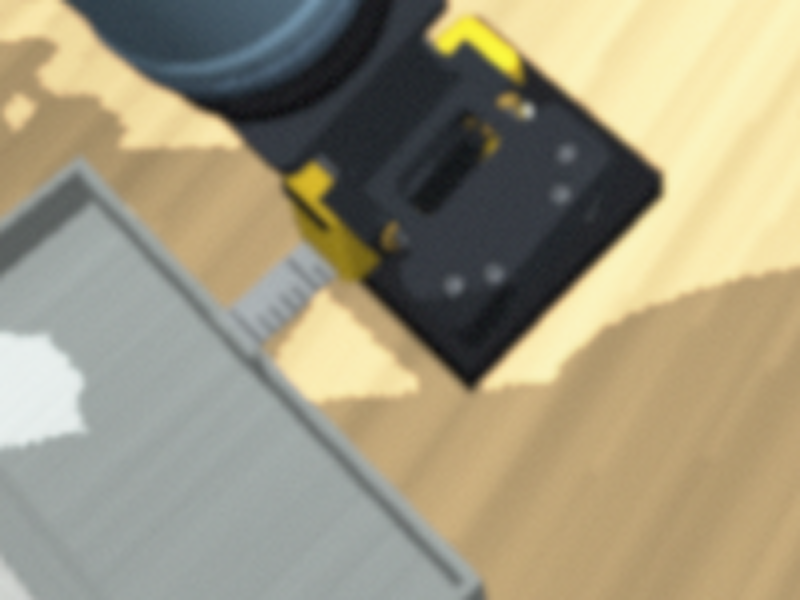

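```bash
python3 -m crank '[0.0005,0,0.002,0,0,0, 0.001,0,0.004,0,0,0, 0.0014,0,0.0055,0,0,0, 0.0018,0,0.007,0,0,0, 0.0018,0,0.007,0,0,0]'; python3 - <<'E'
from goal import *
o=observe();print(o["wrist_force"]@hx,o["wrist_force"]@hy)
for x,z in((.02,.028),):
    p,Rt=at(x,z);print(x,z,*rel(o,p,Rt))
E
```

```text
time_s: 10.15
tcp_pos: [0.4919, 0.1431, 0.0444]
eef_rot: [2.271, 1.897, -0.298]
wrist_force: [1.6, 2.3, -3.6]
finger_gap: 0.0294
2.543723405818184 -1.1926513796076055
0.02 0.028 [0.0009 0.0001 0.0027] [ 0.08 -0.04  0.13]
```

```bash
python3 -m crank '[0.0003,0,0.001,0,0,0, 0.0006,0,0.002,0,0,0, 0.0009,0,0.003,0,0,0, 0.001,0,0.0036,0,0,0, 0.001,0,0.0036,0,0,0]'; python3 - <<'E'
from goal import *
o=observe();print(o["wrist_force"]@hx,o["wrist_force"]@hy)
for x,z in((.02,.028),):
    p,Rt=at(x,z);print(x,z,*rel(o,p,Rt))
E
```

```text
time_s: 10.78
tcp_pos: [0.4918, 0.1434, 0.0413]
eef_rot: [2.271, 1.897, -0.298]
wrist_force: [-0.9, 3.3, 5.9]
finger_gap: 0.0298
3.0652424102333007 1.4902317052811764
0.02 0.028 [-0.0002  0.0002 -0.0003] [ 0.04 -0.06  0.14]
```

```bash
python3 -m crank '[0,0,-0.0005,0,0,0, 0,0,-0.0005,0,0,0, 0,0,-0.0005,0,0,0, 0,0,-0.0005,0,0,0, 0,0,-0.0005,0,0,0, 0,0,-0.0005,0,0,0]' -1; python3 -m crank '[0,0,-0.01,0,0,0, -0.003,0,-0.03,0,0,0, -0.01,0,-0.06,0,0,0, -0.02,0,-0.1,0,0,0, -0.03,0,-0.14,0,0,0, -0.06,0,-0.18,0,0,0, -0.11,0,-0.2,0,0,0, -0.16,0,-0.2,0,0,0, -0.2,0,-0.2,0,0,0, -0.2,0,-0.2,0,0,0]'; python3 - <<'E'
from goal import *
from workcell import snapshot
o=observe();print(o["q"],o["finger_gap"])
ims=[]
for n in("top","side"):
    s=snapshot(n);np.savez(f"{n}5.npz",**s);ims.append(s["image"][:,:,::-1])
a,b=ims
cv2.imwrite("pics/end.png",np.hstack([cv2.resize(a[180:320,90:220],(400,431),interpolation=cv2.INTER_CUBIC),cv2.resize(b[310:440,190:311],(400,431),interpolation=cv2.INTER_CUBIC)]))
E
```

```text
time_s: 11.52
tcp_pos: [0.4919, 0.1433, 0.0413]
eef_rot: [2.271, 1.897, -0.298]
wrist_force: [-0.4, 0.1, -0.7]
finger_gap: 0.087
time_s: 12.78
tcp_pos: [0.4659, 0.001, 0.2877]
eef_rot: [2.278, 1.891, -0.294]
wrist_force: [-0.1, 0.5, 0.3]
finger_gap: 0.088
[-1.14779854  0.36268745  1.11192053  1.9559727  -0.08212192  1.08176004
 -0.1974378 ] 0.08800816149029968
```

View pics/end.png

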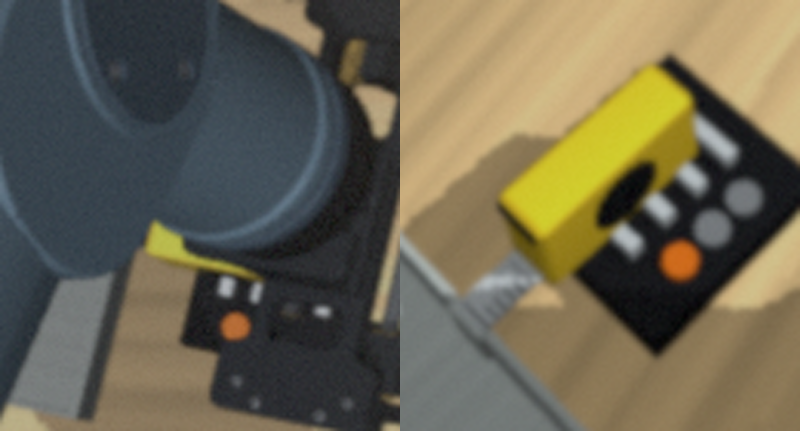

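```bash
python3 - <<'E'
from goal import *
s=dict(np.load("side5.npz"));s0=dict(np.load("side0.npz"));Rr=tool(yawR,0)[1]
print("meas nose-bottom-left (560,283), nose-top-left(543,252), nose-top-right(500,205), rear-top-left(693,105)")
for x,z in((.02,.028),(.0235,.028),(.02,.034),(0,.028)):
    O=rail+hx*x+[0,0,z]
    print(x,z,((proj(s,O+np.array([[.045,.015,0],[.045,.015,.052],[.045,-.015,.052],[-.045,.015,.052]])@Rr.T)-[190,310])*3.306+[400,0]).round(0).tolist())
for n,(x,y,w,h) in dict(pot=(180,190,55,65),tape=(228,150,70,50),clipa=(238,232,36,28),clipb=(348,318,40,36),mouse=(380,145,54,40),big=(425,230,90,80)).items():
    a,b=(cv2.blur(i["image"],(3,3))[y:y+h,x:x+w].astype(int) for i in(s,s0));print(n,np.abs(a-b).mean().round(1),(np.abs(a-b).max(2)>50).mean().round(3))
E
```

```text
meas nose-bottom-left (560,283), nose-top-left(543,252), nose-top-right(500,205), rear-top-left(693,105)
0.02 0.028 [[560.0, 284.0], [543.0, 230.0], [496.0, 184.0], [701.0, 86.0]]
0.0235 0.028 [[553.0, 290.0], [537.0, 236.0], [489.0, 190.0], [696.0, 91.0]]
0.02 0.034 [[558.0, 278.0], [541.0, 223.0], [494.0, 177.0], [701.0, 79.0]]
0 0.028 [[594.0, 252.0], [580.0, 196.0], [533.0, 152.0], [733.0, 57.0]]
pot 10.5 0.0
tape 18.9 0.106
clipa 16.3 0.0
clipb 16.8 0.0
mouse 30.9 0.186
big 13.5 0.0
```

```bash
python3 - <<'E'
from h import *
from workcell import snapshot,observe
s=snapshot("side");a=np.load("side0.npz")["image"];b=s["image"];print(observe()["time_s"])
c=lambda i:cv2.resize(i[130:290,170:440,::-1],(790,298)[:2] if 0 else (500,296),interpolation=cv2.INTER_CUBIC)
z=cv2.resize(b[350:430,200:335,::-1],(500,296),interpolation=cv2.INTER_CUBIC)[:, :300]
cv2.imwrite("pics/fin.png",np.hstack([np.vstack([c(a),c(b)]),np.vstack([z,z*0])]))
E
```

```text
12.925
```

View pics/fin.png

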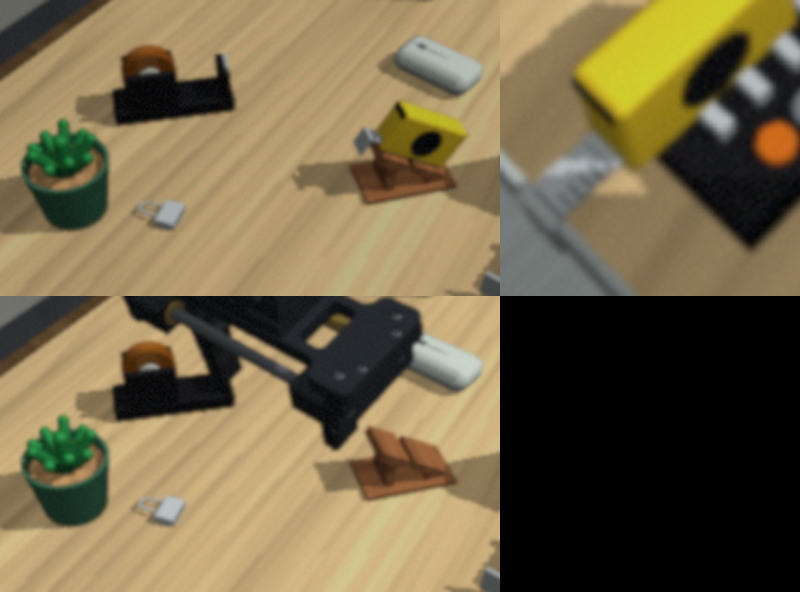

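The pot, tape dispenser and clip are where they were. The mouse and tape differences come from the gripper standing in front of them. The rule is drawn and caught at the lip (top right panel, 550,215), with its foot in the notch by the orange pin.

```bash
python3 -c "
from workcell import sign_off
print(sign_off())"
```

```text
the job is handed in; nothing more can be done
None
```

I lifted the smaller yellow rule off its stand and hooked it behind the lowest tray's lip. I then drew the case back, lowered its foot into the notch by the orange pin (the one nearest the organizer), let go, and handed the job in at about 13 s.

What the checks showed:
- **Hook caught:** the wrist felt about 2 N of spring pull once the case was drawn back. The last picture, after release, shows the blade out and the hook behind the lip.
- **Foot in the notch:** the case met resistance at about 28 mm, the height of the ridge tops. After release, the nose's bottom corner matched the orange notch to within a pixel.
- **Other things:** the pot, tape dispenser, clips, mouse and larger rule look unmoved. The gripper partly hid the mouse and tape dispenser in the last view.

What disagreed:
- **Case top:** its corners appeared about 6 pixels lower than the stated size predicts. The offset was the same at front and rear, so I put it down to rounded edges rather than tilt, but did not confirm it.
- **Lip position:** the two cameras placed the lip 3–4 mm apart. I hooked with about 10 mm to spare.

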